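Load the ball carrier and thread its retaining rod

TASK

Fill the carrier for transport: put the two steel balls from the low nest block on the right into the two empty end wells of the three-well carrier, one ball per well, leaving the ball in the middle well there. Then take the retaining rod by its flat handle from its rest on the left and thread it over the balls, tip first, through the carrier's near (right-hand) bushing and then its far (left-hand) one, until the tip stands about 15 mm out beyond the far bushing. Finish still holding the rod by its handle in that place, without letting go, and do not force it or disturb the other things on the bench.

Things in the scene. Friction and masses are not known exactly. Their poses are not given: they have to be found in the camera images.
- carrier: Fixed carrier: aluminium foot 70 x 168 x 12 mm, on it a grey block 44 mm wide (x), 108 mm long (y), top at z = 50 mm, with three round wells in a row along y, and at each end a pillar with a steel bushing. Origin: centre of the underside, on the surface; own x across the row, own y along the row from the near (robot's right) to the far (left) bushing, z up. The rod's path is the line x = 0, z = 76 mm along +y. It stands turned by -0.3 to +0.1 rad about z from own y = world y.
- well_1 (a point): Centre of a 24 mm ball seated in the well next to the near bushing (carrier y = -32 mm, z = 56 mm). Wells are 26 mm wide, 6 mm deep, flat floored; a seated ball's centre is 6 mm above the block's top. Empty at the start.
- well_2 (a point): The same for the middle well (carrier y = 0). It holds ball_3 at the start.
- well_3 (a point): The same for the well next to the far bushing (carrier y = +32 mm). Empty at the start.
- bushing_near (a point): Centre of the near bushing (carrier y = -63 mm, z = 76 mm): steel ring, bore 14 mm along the carrier's y, outer diameter 26 mm, 14 mm long, its top 89 mm above the surface.
- bushing_far (a point): Centre of the far bushing (carrier y = +63 mm, z = 76 mm), same sizes; its outer face is at carrier y = +70 mm.
- nest: Fixed grey nest block 50 x 112 x 30 mm with two wells 26 mm wide and 4 mm deep, 60 mm apart along its own y, each holding one ball at the start. Origin: centre of the underside.
- ball_1_center (a point): Centre of a loose steel ball, 24 mm in diameter, 55 g; starts in the nest, its centre 38 mm above the surface and 8 mm above the nest's top. Balls are alike; either may go to either well.
- ball_2_center (a point): Centre of the other ball of the nest, the same.
- ball_3_center (a point): Centre of the ball that already sits in the carrier's middle well, the same.
- rest: Fixed rod rest: foot 60 x 136 x 8 mm with two grey posts 110 mm apart along its own y, with U notches 15 mm wide, open upward; tops 35 mm above the surface. The rod lies along its y, tip away from the robot and to its left, and lifts straight up. Origin: centre of the underside.
- rod_handle (a point): Centre of the rod's flat black handle, 14 mm wide (own x, the width to grip) x 40 mm long (own y, along the rod) x 26 mm high (own z); starts 30 mm above the surface. Own +y is the rod's axis, from the handle to the tip. A stop collar 20 mm in diameter is at +20 to +24 mm, then the steel shaft 10 mm in diameter. About 80 g in all; centre of mass some 65 mm ahead of the handle's centre.
- rod_tip (a point): End of the shaft, on the rod's axis, 187 mm from the handle's centre; the last 7 mm taper to 6 mm in diameter. When the collar meets the near bushing the tip stands 23 mm beyond the far one.
- instrument_front (a point): A point on the front, 250 mm above the surface, of the tall grey instrument that stands behind and between carrier and rod rest: from y = 0.06 to 0.30 m it is solid up to 0.5 m high, and nothing of the arm may pass behind x = 0.52 m there (carry things past in front of it). At the right another tall cabinet has its front at x = 0.51 m from y = -0.39 m rightward, and a ledge hangs 0.54 m high behind x = 0.58 m from y = -0.09 to -0.21 m.
- tin: Bystander: round tin, 62 mm in diameter, 30 mm high, between carrier and rod rest. Origin: centre of the underside.
- beaker: Bystander: small glass beaker, 54 mm wide, 71 mm high, at the back right. Origin: centre of the underside.
- vial: Bystander: screw-cap vial, 27 mm wide, 62 mm high, behind the carrier. Origin: centre of the underside.
- timer: Bystander: bench timer 58 x 73 x 38 mm, at the back right. Origin: centre of the underside.
- rod: The retaining rod as a body; its origin is the handle's centre, axes as for rod_handle.

How it is judged:
On the way, in this order (a step that is already met when the one before it is completed fails the run):
1. each of the three wells holds a ball, and the fingers are off the balls (distance between any of ball_1_center, ball_2_center, ball_3_center and well_1 below 0.006 m and distance between any of ball_1_center, ball_2_center, ball_3_center and well_2 below 0.006 m and distance between any of ball_1_center, ball_2_center, ball_3_center and well_3 below 0.006 m and contact force between the fingers and ball_1 below 0.05 N and contact force between the fingers and ball_2 below 0.05 N and contact force between the fingers and ball_3 below 0.05 N), for 0.2 s.
2. the rod is lifted clear of its rest (height (world z) of each of rod_handle, rod_tip above 0.05 m and contact force between rod and rest below 0.02 N and contact force between the fingers and rod above 1 N), for 0.1 s.
3. the rod's tip is through the near bushing and not yet in the far one (x of rod_tip in the frame of carrier between -0.009 and 0.009 m and z of rod_tip in the frame of carrier between 0.067 and 0.085 m and y of rod_tip in the frame of carrier between -0.055 and 0.055 m and angle between the y axis of rod and the y axis of carrier, either way round below 0.15 rad), for 0.1 s.
At the end, for the whole second after the job is handed in: A ball in each well (centre within 6 mm of its seat); rod through both bushings, tip 8 to 25 mm past the far one's outer face, tip within 6 and handle within 8 mm of their axis, within 0.06 rad; gripper holds the rod (over 2 N), still (under 10 mm/s), pressing on the carrier under 15 N (distance between any of ball_1_center, ball_2_center, ball_3_center and well_1 below 0.006 m and distance between any of ball_1_center, ball_2_center, ball_3_center and well_2 below 0.006 m and distance between any of ball_1_center, ball_2_center, ball_3_center and well_3 below 0.006 m and x of rod_tip in the frame of carrier between -0.006 and 0.006 m and z of rod_tip in the frame of carrier between 0.07 and 0.082 m and x of rod_handle in the frame of carrier between -0.008 and 0.008 m and z of rod_handle in the frame of carrier between 0.068 and 0.084 m and y of rod_tip in the frame of carrier between 0.078 and 0.095 m and angle between the y axis of rod and the y axis of carrier, either way round below 0.06 rad and contact force between the fingers and rod above 2 N and linear speed of rod below 0.01 m/s and contact force between rod and carrier below 15 N); the arm keeps its last pose, push and grip.
It fails at once if the rod is forced against the carrier (over 30 N) (contact force between rod and carrier above 30 N).
It fails at once if the ball in the middle well is taken out (distance of ball_3_center from where it was at the start of the episode above 0.01 m).
It fails at once if a bystander is shifted by more than 30 mm (distance of any of tin, beaker, vial, timer from where it was at the start of the episode above 0.03 m).
It fails at once if a ball or the rod is dropped off the worktop (height (world z) of any of ball_1_center, ball_2_center, ball_3_center, rod_handle below -0.05 m).
It also fails if it takes over 72 s, if anything falls off the work surface, if the arm or the gripper's body presses on something with over 40 N, if the wrist force passes 120 N, or if a joint passes its speed limit or range.

ROBOT

A 7-joint arm with a two-finger parallel gripper is mounted at the origin on a cart in front of the work surface, level with it; the furniture and walls round the work are solid. World frame = base frame: x ahead of the robot, y to its left, z up, the work surface at z = 0. Lengths are in m, angles in rad, forces in N, time in s.
With the tool pointing down it reaches from about 0.35 to 0.9 m from the base axis. Payload 8.1 kg.
Tool frame: the origin (TCP) lies midway between the tips of the shut fingers; the grasp point (between the pads) lies 19 mm behind it; z points along the fingers, x is the direction in which the jaws open and shut, and the axes are right-handed (so a half turn about z gives the same grasp; the last joint's range is limited). The gripper opens to 92 mm and grips with 3 to 60 N. Pads are 19 mm wide; open, the fingers measure 130 mm over their backs; the gripper's body (75 mm by 190 mm) begins 47 mm behind the grasp point.
Start: joints at [-1.308, 0.434, 0.025, 1.573, -0.012, 1.134, -0.075], TCP at [0.224, 0.584, 0.227] pointing down, gripper open.
Joint ranges: [-2.62, 2.62], [-0.44, 2.09], [-1.27, 1.32], [0.08, 2.57], [-1.32, 4.46], [0.12, 2], [-2.74, 2.74]. Speed limits (rad/s): [2.22, 2.22, 3.01, 3.01, 3.14, 3.14, 3.14].

INTERFACE

Orientations are given as a rotation vector (axis times angle).
In Python, from cell import arm gives the robot as it stands. The module is installed in compiled form; this text tells all that it offers.
- The arm moves only by the tool play_rows, never from a script. Its argument "motion" is a list of rows, each a list of 7 numbers: the gripper's target within -1 to 1 (fully open at 1, half-way at 0, shut at -1), then the shift along the tool's x, y, z in mm, then the turn, a rotation vector about the tool's x, y, z in rad. In form: [[claw, tx, ty, tz, ax, ay, az], ...]. A call has 1 to 10 rows; each row is the pose to reach, as a shift and turn from the pose measured when the call began, along the tool's axes at that moment; what a row does not reach only later rows make up. A row lasts 1/10 s, in which the tool goes at most 50 mm and 8.59 degrees, less where a joint would pass 70% of its speed; a pose out of reach is approached as far as the arm can. A call with a gripper value outside its range is refused whole. The fingers move at their own pace and stop on an object; "force" is the grip in N (left out, the last holds). Time passes only in rows, so rows that repeat a pose let the fingers close. It gives the time, the measured TCP pose, the force and the opening at its end, in the units of the state.
- arm.observe(): the state, without advancing time (a new reading comes with each control period).
- arm.get_image(name): name is "scene" or "top" or "wrist"; returns a dict with "img" (420x560x3 uint8, blue, green, red), "depth" (420x560 float32, m along the optical axis (not along the pixel's ray), 0 where there is no reading), "K" (3x3 intrinsics, pixels), "rvec" (rotation vector, rad) and "tvec" (3), from world to camera coordinates, as OpenCV has them. Camera axes: x right, y down, z forward; pixel columns grow to the right and rows downward; lengths in m; the calibration is good to about 2 mm. The wrist camera is an equidistant fisheye: a pixel r from the principal point sees the ray r / f radians off the axis. A picture is of the moment at which its call begins.
- arm.sign_off(): hands the job in, once; it reports no verdict.
Trained networks look in a picture, given as the dict that the camera call returned (one of the last four; its "shot" number tells which), for a name from the list of things; names that differ only in an ending like _2 or _b are one class to them, and where a whole thing is asked for, a point or a joint stands for the part that bears it (a point fixed in the world has none). Each returns a list of dicts, best first, with "score" (0 to 1); they miss things now and then, are a little off and sometimes report something else, mostly with a low value. They report only what shows in the picture. A call takes as long as a camera call.
- arm.look_for(picture, query): "box" ([left, top, width, height] as shares, 0 to 1, of the picture: columns of its width, rows of its height, round what is visible of it).
The state is a dict: "clock": time; "joints": joint angles; "dq": joint speeds; "joint_efforts": joint torques, N m; "position": TCP position; "ee_rot": TCP orientation; "force": force on the tool from outside, world axes, zero at the start; "ft_torque": the same for the moment, N m; "width": opening from 0.0 (shut) to 1.0 (fully open).
Only numpy, scipy, OpenCV 4.12 (cv2) and the standard library are available. Lean on these libraries where they do the work, as an engineer would, in place of code of your own. Each camera call takes 0.05 s, during which the arm holds its last target. There are 200 camera calls.

## Working session

There is one attempt and no reset: what is moved stays moved. The work goes in short steps, Python scripts to look and compute and a tool call to move; the robot and the scene stay as the last step left them, time stands still between calls to the robot, and variables do not carry over. Pictures are saved under pics/ and viewed, on a budget of 10 in all, crops included, one or two more only if the job needs it, and the job is handed in when it is done.

Besides the shell and the picture viewer there is one more tool, called after "Emit:" as name(argument=value, ...) on one line, values as JSON. play_rows: Moves the arm, as the interface text tells. Its arguments: {"type":"object","properties":{"motion":{"type":"array"},"force":{"type":"number"}},"required":["motion"]}

```bash
mkdir -p pics
cat > h.py <<'E'
import numpy as np, cv2
from cell import arm
from scipy.spatial.transform import Rotation as R
def cam(p): return R.from_rotvec(np.ravel(p['rvec'])).as_matrix(), np.ravel(p['tvec'])
def cloud(p):
    d=p['depth']; K=p['K']; v,u=np.mgrid[:d.shape[0],:d.shape[1]]
    c=np.stack([(u-K[0,2])/K[0,0]*d,(v-K[1,2])/K[1,1]*d,d],-1)
    M,t=cam(p); w=(c-t)@M; w[d==0]=np.nan; return w
def onplane(p,u,v,z):
    K=p['K'];M,t=cam(p); r=M.T@np.array([(u-K[0,2])/K[0,0],(v-K[1,2])/K[1,1],1]); o=-M.T@t
    return o+r*(z-o[2])/r[2]
def proj(p,X):
    M,t=cam(p); c=M@np.asarray(X)+t; q=p['K']@c; return q[:2]/q[2]
def st():
    s=arm.observe(); print({k:np.round(s[k],4) for k in('clock','joints','position','ee_rot','force','width')}); return s
def rows(target,yaw_x=None):
    "shift (mm) & turn in tool axes from now to world target; yaw_x: world angle of tool x with tool down"
    s=arm.observe(); Q=R.from_rotvec(s['ee_rot']); d=Q.inv().apply(np.array(target)-s['position'])*1000
    if yaw_x is None: t=np.zeros(3)
    else:
        best=None
        for k in (0,np.pi):
            a=yaw_x+k; G=R.from_matrix(np.array([[np.cos(a),np.sin(a),0],[np.sin(a),-np.cos(a),0],[0,0,-1.]]))
            t=(Q.inv()*G).as_rotvec()
            if best is None or np.linalg.norm(t)<np.linalg.norm(best): best=t
        t=best
    print('shift',np.round(d,1),'turn',np.round(t,4)); return d,t
E
python3 - <<'E'
from h import *
st()
for n in('scene','top'):
    p=arm.get_image(n); M,t=cam(p); print(n,-M.T@t,p['K'][0,0]); cv2.imwrite(f'pics/{n}0.png',p['img'])
    w=cloud(p)
    for q in('carrier','nest','rest','ball_1_center','rod_handle','rod_tip','bushing_near','tin','vial'):
        for r in arm.look_for(p,q)[:3]:
            b=np.array(r['box'])*[560,420,560,420]; u,v=b[:2]+b[2:]/2
            print(q,round(r['score'],2),b.round(),w[int(v),int(u)].round(3))
E
```

```text
{'clock': np.float64(0.0), 'joints': array([-1.3076,  0.4352,  0.025 ,  1.5741, -0.0116,  1.134 , -0.0751]), 'position': array([0.2234, 0.5832, 0.226 ]), 'ee_rot': array([ 2.5876e+00,  1.7797e+00, -1.9000e-03]), 'force': array([-0.4472,  0.1048,  0.046 ]), 'width': np.float64(0.9982)}
scene [-0.42733426 -0.77377847  0.82369489] 481.22622758878873
carrier 0.61 [269. 252.  57.  48.] [ 0.442 -0.062  0.048]
nest 0.56 [326. 289.  44.  31.] [ 0.461 -0.225  0.027]
rest 0.76 [188. 216.  29.  28.] [0.476 0.399 0.007]
ball_1_center 0.37 [334. 289.  10.   8.] [ 0.472 -0.186  0.041]
rod_handle 0.64 [194. 219.  18.  24.] [0.442 0.355 0.031]
rod_tip 0.52 [197. 212.  14.  30.] [0.463 0.376 0.033]
bushing_near 0.55 [267. 251.  59.  52.] [ 0.443 -0.057  0.046]
tin 0.82 [233. 248.  22.  17.] [0.43  0.145 0.029]
top [0.25475225 0.08752061 1.67148421] 524.0126122808714
carrier 0.75 [294. 234.  55.  28.] [ 0.454 -0.047  0.069]
nest 0.9 [354. 233.  38.  15.] [ 0.481 -0.211  0.032]
nest 0.64 [368. 184.  13.  17.] [ 0.644 -0.229 -0.   ]
rest 0.73 [157. 229.  46.  31.] [0.468 0.393 0.038]
rest 0.71 [243. 237.  21.  25.] [0.456 0.164 0.033]
ball_1_center 0.49 [359. 234.  10.  14.] [ 0.479 -0.184  0.047]
rod_handle 0.53 [152. 231.  62.  27.] [0.467 0.386 0.04 ]
rod_handle 0.48 [291. 234.  57.  29.] [ 0.452 -0.041  0.064]
rod_tip 0.78 [152. 233.  61.  25.] [0.465 0.387 0.033]
bushing_near 0.72 [293. 233.  54.  31.] [ 0.451 -0.044  0.067]
bushing_near 0.61 [378. 239.  12.   8.] [ 0.47  -0.244  0.04 ]
tin 0.61 [243. 238.  23.  23.] [0.454 0.161 0.024]
tin 0.5 [292. 234.  52.  28.] [ 0.453 -0.039  0.058]
vial 0.72 [160. 226.  39.  35.] [0.471 0.397 0.034]
vial 0.56 [319. 186.   5.   9.] [ 0.637 -0.051  0.057]
vial 0.55 [152. 230.  61.  29.] [0.465 0.387 0.033]
```

Run:
```python
import cv2,numpy as np
a=cv2.imread('pics/top0.png'); c1=cv2.resize(a[215:275,145:275],None,fx=6,fy=6,interpolation=2)[:, :780]; c2=cv2.resize(a[215:255,275:405],None,fx=6,fy=6,interpolation=2)
cv2.imwrite('pics/c.png',np.vstack([c1[:300],c2]))
```

```text
(no output)
```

View pics/c.png

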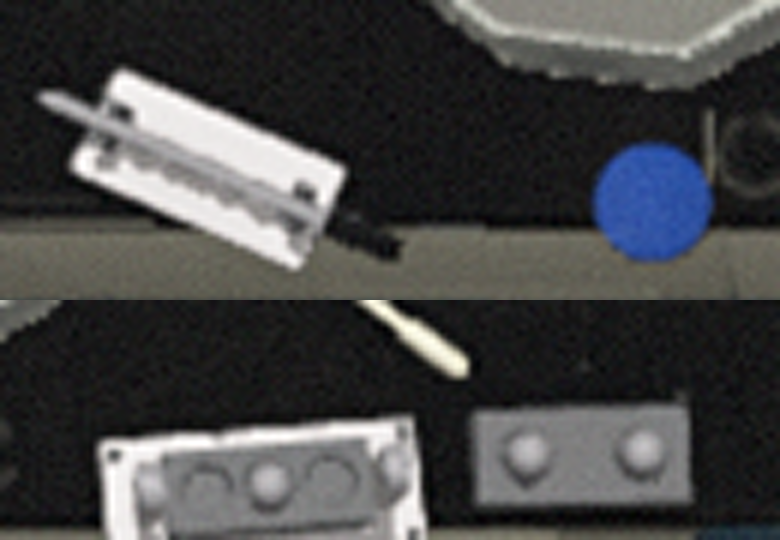

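View pics/scene0.png

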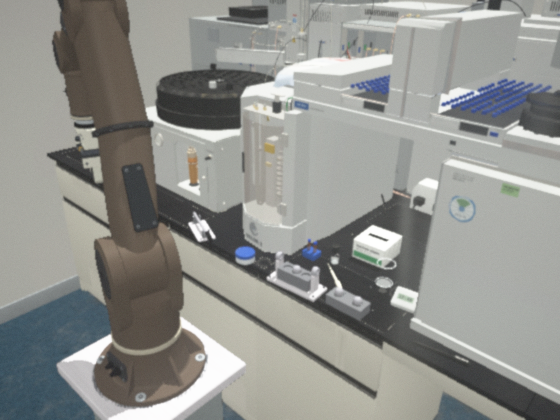

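Run:
```python
from h import *
p=arm.get_image('top')
for n,u,v,z in(('ballL',362.5,240.3,.045),('ballR',382,240.5,.045),('ball3',320,245.5,.063),('bn',341.3,242.5,.089),('bf',300,246.3,.089),('handle',208.3,255,.04),('tip',152,231,.035)): print(n,onplane(p,u,v,z).round(4))
w=cloud(p); 
m=(w[...,2]>.02)&(w[...,2]<.12)&(w[...,0]<.56)&(w[...,0]>.38)
for y0,y1 in((-.3,-.13),(-.13,.07),(.28,.5)):
    q=w[m&(w[...,1]>y0)&(w[...,1]<y1)]; print(len(q),np.median(q,0).round(3),q.min(0).round(3),q.max(0).round(3))
rows([.37,.1,.26],0.0)
```

```text
ballL [ 0.4783 -0.1792  0.045 ]
ballR [ 0.4777 -0.2402  0.045 ]
ball3 [ 0.4597 -0.0445  0.063 ]
bn [ 0.4655 -0.1073  0.089 ]
bf [0.4539 0.0184 0.089 ]
handle [0.4328 0.3027 0.04  ]
tip [0.5094 0.4831 0.035 ]
578 [ 0.478 -0.211  0.031] [ 0.453 -0.267  0.02 ] [ 0.504 -0.155  0.063]
645 [ 0.459 -0.044  0.05 ] [ 0.422 -0.12   0.02 ] [0.56  0.07  0.107]
273 [0.463 0.374 0.035] [0.423 0.293 0.021] [0.51  0.485 0.049]
shift [-399.2  309.7  -33.3] turn [ 0.     -0.      1.2049]
```

Emit:
play_rows(motion=[[0,-400,310,-34,0,0,1.205],[0,-400,310,-34,0,0,1.205],[0,-400,310,-34,0,0,1.205],[0,-400,310,-34,0,0,1.205],[0,-400,310,-34,0,0,1.205],[0,-400,310,-34,0,0,1.205],[0,-400,310,-34,0,0,1.205],[0,-400,310,-34,0,0,1.205],[0,-400,310,-34,0,0,1.205],[0,-400,310,-34,0,0,1.205]])

```text
clock: 2.05
position: [0.3681, 0.1042, 0.2607]
ee_rot: [-3.14, 0.001, -0.001]
force: [2.1, 1.2, -0.4]
width: 0.5
```

Run:
```python
from h import *
st(); rows([.44,-.13,.25],0.0)
```

```text
{'clock': np.float64(2.05), 'joints': array([-0.9121, -0.037 ,  0.4922,  2.0846,  0.0189,  1.0885, -0.4293]), 'position': array([0.3681, 0.1042, 0.2607]), 'ee_rot': array([-3.1405e+00,  6.0000e-04, -1.3000e-03]), 'force': array([ 2.1333,  1.2294, -0.4486]), 'width': np.float64(0.4998)}
shift [ 72.  234.2  10.5] turn [-0.0011 -0.0008 -0.0004]
```

Emit:
play_rows(motion=[[0,72,234,10,0,0,0],[0,72,234,10,0,0,0],[0,72,234,10,0,0,0],[0,72,234,10,0,0,0],[0,72,234,10,0,0,0],[0,72,234,10,0,0,0],[0,72,234,10,0,0,0]])

```text
clock: 2.75
position: [0.4398, -0.1309, 0.2504]
ee_rot: [-3.141, 0.005, -0.0]
force: [-0.1, 0.5, 0.8]
width: 0.502
```

Run:
```python
from h import *
s=st(); p=arm.get_image('wrist'); print(p['K']); M,t=cam(p); print(-M.T@t,M[2],p['depth'][p['depth']>0].min())
cv2.imwrite('pics/w1.png',p['img']); np.savez('w1.npz',**{k:p[k] for k in('img','depth','K','rvec','tvec')})
```

```text
{'clock': np.float64(2.75), 'joints': array([-0.5424,  0.1518,  0.8325,  1.9698, -0.1285,  1.0726,  0.3425]), 'position': array([ 0.4398, -0.1309,  0.2504]), 'ee_rot': array([-3.1409e+00,  5.5000e-03, -5.0000e-04]), 'force': array([-0.1121,  0.5246,  0.7592]), 'width': np.float64(0.5016)}
[[325.1922621    0.         282.08586749]
 [  0.         325.1922621  211.10097623]
 [  0.           0.           1.        ]]
[ 0.44094464 -0.05466807  0.40848369] [-8.94187477e-04 -2.80979352e-01 -9.59713397e-01] 0.05000058
```

View pics/w1.png

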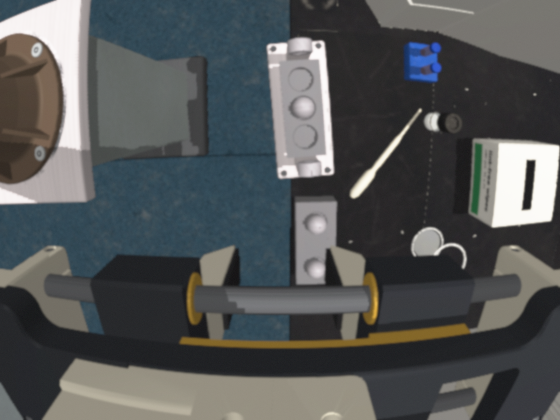

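```bash
cat >> h.py <<'E'
def fray(p,u,v,z):
    K=p['K'];M,t=cam(p); x=np.array([(u-K[0,2])/K[0,0],(v-K[1,2])/K[1,1]]); th=np.linalg.norm(x)
    r=M.T@np.array([*(x/th*np.sin(th)),np.cos(th)]); o=-M.T@t; return o+r*(z-o[2])/r[2]
def fproj(p,X):
    M,t=cam(p); c=M@np.asarray(X)+t; th=np.arctan2(np.hypot(c[0],c[1]),c[2]); a=c[:2]/np.hypot(c[0],c[1])*th
    return a*p['K'][0,0]+[p['K'][0,2],p['K'][1,2]]
E
python3 - <<'E'
from h import *
p=dict(np.load('w1.npz'))
for n,u,v,z in(('w3',300,78,.048),('b3',303,107,.056),('w1',304,136,.048),('bL',317,224,.038),('bR',315,268,.038),
 ('f1',270,46,.012),('f2',322,43,.012),('f3',332,175,.012),('f4',280,177,.012)): print(n,fray(p,u,v,z).round(4))
g=p['img'][:,:,:]; cv2.imwrite('pics/w1c.png',np.hstack([cv2.resize(g[30:190,255:345],None,fx=3.7,fy=3.7,interpolation=2),cv2.resize(g[180:300,280:345],None,fx=4.93,fy=4.93,interpolation=2)]))
E
```

```text
w3 [ 0.4609 -0.0095  0.048 ]
b3 [ 0.4635 -0.0422  0.056 ]
w1 [ 0.4652 -0.0741  0.048 ]
bL [ 0.4826 -0.1796  0.038 ]
bR [ 0.482  -0.2386  0.038 ]
f1 [0.4272 0.0354 0.012 ]
f2 [0.4897 0.0398 0.012 ]
f3 [ 0.503  -0.1242  0.012 ]
f4 [ 0.4382 -0.1268  0.012 ]
```

View pics/w1c.png

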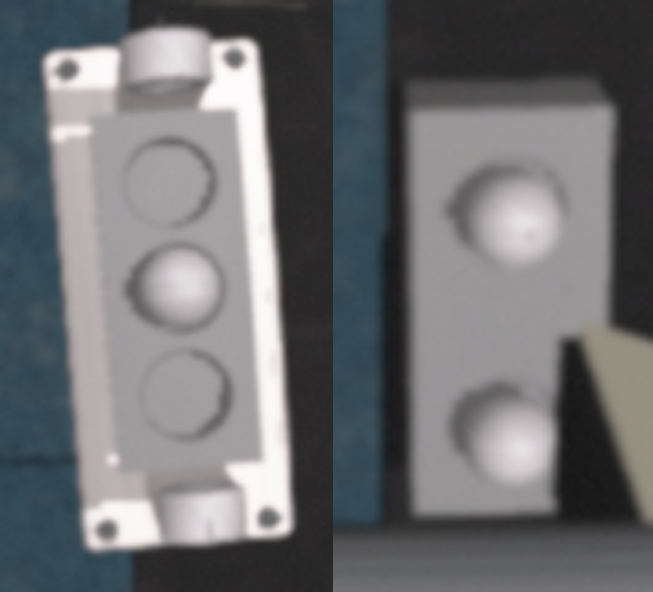

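Run:
```python
from h import *
p=dict(np.load('w1.npz'))
for n,u,v,z in(('w3',300.9,79.2,.05),('b3',303.4,107.6,.056),('w1',305.5,136.8,.05),('bL',317.1,224,.038),('bR',316.3,268.6,.038)): print(n,fray(p,u,v,z).round(4))
print(fproj(p,[.4398,-.1309,.2504]))
rows([.4805,-.179,.075],0.0)
```

```text
w3 [ 0.4617 -0.0111  0.05  ]
b3 [ 0.464  -0.0428  0.056 ]
w1 [ 0.4667 -0.0749  0.05  ]
bL [ 0.4828 -0.1796  0.038 ]
bR [ 0.4837 -0.2395  0.038 ]
[280.51650743 264.60696173]
shift [ 40.7  49.7 175.3] turn [-0.0014 -0.0002 -0.0011]
```

Emit:
play_rows(motion=[[0,41,50,120,0,0,0],[0,41,50,120,0,0,0],[0,41,50,175,0,0,0],[0,41,50,175,0,0,0],[0,41,50,175,0,0,0],[0,41,50,175,0,0,0]])

```text
clock: 3.4
position: [0.4805, -0.178, 0.0757]
ee_rot: [-3.139, -0.0, 0.002]
force: [0.9, -0.5, 0.7]
width: 0.497
```

Run:
```python
from h import *
s=st(); p=arm.get_image('wrist')
np.savez('w2.npz',**{k:p[k] for k in('img','depth','K','rvec','tvec')})
print('tcp px',fproj(p,s['position']), 'exp ball',fproj(p,[.4828,-.1796,.038]),fproj(p,[.4785,-.1796,.038]))
c=p['img'][60:300,180:400].copy(); cv2.imwrite('pics/w2.png',cv2.resize(c,None,fx=2.5,fy=2.5,interpolation=2))
```

```text
{'clock': np.float64(3.4), 'joints': array([-0.2408,  0.5139,  0.681 ,  2.0503, -0.4801,  0.7393,  0.7419]), 'position': array([ 0.4805, -0.178 ,  0.0757]), 'ee_rot': array([-3.1393e+00, -4.0000e-04,  1.8000e-03]), 'force': array([ 0.8587, -0.4584,  0.6621]), 'width': np.float64(0.4973)}
tcp px [280.58126947 264.54266815] exp ball [284.37393797 241.58877748] [277.72751765 241.59379608]
```

View pics/w2.png

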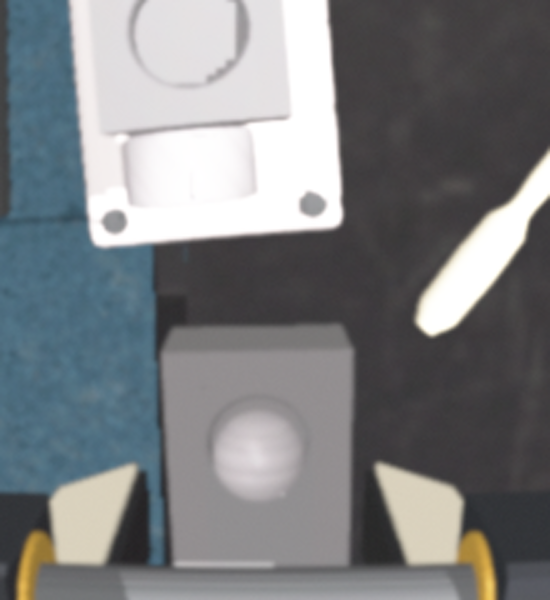

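Run:
```python
from h import *
p=dict(np.load('w2.npz'))
b=fray(p,283.2,242,.038); print(b)
print(fray(p,282.8,245.2,.0757), fray(p,280.6,245.2,.0757))
# near well rim in crop (191,32), bushing
print(fray(p,180+190/2.5,60+32/2.5,.05))
rows([b[0]-.0013,b[1],.032],0)
```

```text
[ 0.48204047 -0.17988563  0.038     ]
[ 0.48174383 -0.16671772  0.0757    ] [ 0.48058976 -0.16671665  0.0757    ]
[ 0.46698388 -0.07555384  0.05      ]
shift [-0.7  1.6 44.7] turn [-0.0019 -0.0014  0.0003]
```

Emit:
play_rows(motion=[[0,0,1.5,25,0,0,0],[0,0,1.5,38,0,0,0],[0,0,1.5,43,0,0,0],[0,0,1.5,43,0,0,0],[-1,0,1.5,43,0,0,0],[-1,0,1.5,43,0,0,0],[-1,0,1.5,43,0,0,0],[-1,0,1.5,43,0,0,0],[-1,0,1.5,43,0,0,0],[-1,0,1.5,43,0,0,0]], force=15)

```text
clock: 4.45
position: [0.4817, -0.1799, 0.0339]
ee_rot: [-3.14, -0.0, -0.003]
force: [0.3, 1.0, 2.7]
width: 0.247
```

Emit:
play_rows(motion=[[-1,0,0,-30,0,0,0],[-1,0,0,-75,0,0,0],[-1,0,0,-100,0,0,0],[-1,0,0,-100,0,0,0]])

```text
clock: 4.85
position: [0.4833, -0.1809, 0.1369]
ee_rot: [-3.141, -0.0, -0.011]
force: [0.7, 1.3, -1.0]
width: 0.25
```

Run:
```python
from h import *
s=st(); p=arm.get_image('wrist')
np.savez('w3.npz',**{k:p[k] for k in('img','depth','K','rvec','tvec')})
print('tcp px',fproj(p,s['position']))
c=p['img'][20:290,150:420]; cv2.imwrite('pics/w3.png',cv2.resize(c,None,fx=2.2,fy=2.2,interpolation=2))
```

```text
{'clock': np.float64(4.85), 'joints': array([-0.3075,  0.4275,  0.7643,  1.9956, -0.3928,  0.8613,  0.6719]), 'position': array([ 0.4833, -0.1809,  0.1369]), 'ee_rot': array([-3.1406e+00, -2.0000e-04, -1.1000e-02]), 'force': array([ 0.7053,  1.2894, -0.99  ]), 'width': np.float64(0.2499)}
tcp px [280.57950551 264.55069258]
```

View pics/w3.png

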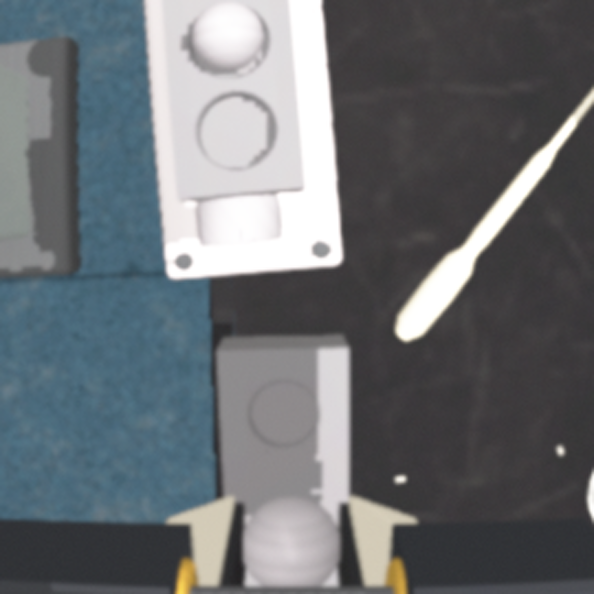

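Run:
```python
from h import *
p=dict(np.load('w3.npz')); T=np.array([.4833,-.1809,.1369])
f=lambda x,y,z: fray(p,150+x/2.2,20+y/2.2,z)
print('ball',f(292,545,.141)-T); print('nest well',f(285,412,.03)); print('w1',f(236,130,.05)); print('b3',f(229,38,.056))
```

```text
ball [0.00109554 0.00012107 0.0041    ]
nest well [ 0.48272029 -0.17886117  0.03      ]
w1 [ 0.46653195 -0.07465459  0.05      ]
b3 [ 0.46460295 -0.0434118   0.056     ]
```

Run:
```python
from h import *
rows([.4606,-.0111,.137],0.08); rows([.4606,-.0111,.054],0.08)
```

```text
shift [ -21.7 -169.    -1.7] turn [-0.0015 -0.0048 -0.0793]
shift [ -22.1 -168.9   81.3] turn [-0.0015 -0.0048 -0.0793]
```

Emit:
play_rows(motion=[[-1,-22,-169,-10,0,0,-0.08],[-1,-22,-169,-10,0,0,-0.08],[-1,-22,-169,-10,0,0,-0.08],[-1,-22,-169,0,0,0,-0.08],[-1,-22,-169,0,0,0,-0.08],[-1,-22,-169,40,0,0,-0.08],[-1,-22,-169,60,0,0,-0.08],[-1,-22,-169,70,0,0,-0.08],[-1,-22,-169,70,0,0,-0.08]])

```text
clock: 5.8
position: [0.4595, -0.0121, 0.064]
ee_rot: [-3.139, -0.124, -0.003]
force: [-0.8, 0.7, -1.1]
width: 0.244
```

Run:
```python
from h import *
st();rows([.4606,-.0111,.054],0.08)
```

```text
{'clock': np.float64(5.8), 'joints': array([-0.5839,  0.4553,  0.657 ,  2.1846, -0.4682,  0.6389,  0.4862]), 'position': array([ 0.4595, -0.0121,  0.064 ]), 'ee_rot': array([-3.1386e+00, -1.2410e-01, -2.7000e-03]), 'force': array([-0.7738,  0.6972, -1.0581]), 'width': np.float64(0.2439)}
shift [ 1.1 -0.9 10. ] turn [-0.0004 -0.0017 -0.0009]
```

Emit:
play_rows(motion=[[-1,1,-1,10,0,0,0],[-1,1,-1,10,0,0,0],[0,1,-1,9,0,0,0],[0,1,-1,9,0,0,0],[0,1,-1,9,0,0,0],[0,1,-1,-20,0,0,0],[0,1,-1,-60,0,0,0],[0,1,-1,-80,0,0,0]])

```text
clock: 6.6
position: [0.4612, -0.0115, 0.1465]
ee_rot: [-3.138, -0.123, -0.007]
force: [1.2, 0.9, -0.5]
width: 0.5
```

Run:
```python
from h import *
st();rows([.482,-.2395,.14],0.0);rows([.4817,-.2395,.033],0.0)
```

```text
{'clock': np.float64(6.6), 'joints': array([-0.7143,  0.3185,  0.7928,  2.1076, -0.3095,  0.8267,  0.3435]), 'position': array([ 0.4612, -0.0115,  0.1465]), 'ee_rot': array([-3.1385, -0.1232, -0.0065]), 'force': array([ 1.1522,  0.8845, -0.5289]), 'width': np.float64(0.4998)}
shift [  2.8 229.    6.4] turn [-0.0007 -0.0041  0.0785]
shift [  2.1 229.  113.4] turn [-0.0007 -0.0041  0.0785]
```

Emit:
play_rows(motion=[[0,2,229,6,0,0,0.08],[0,2,229,6,0,0,0.08],[0,2,229,6,0,0,0.08],[0,2,229,6,0,0,0.08],[0,2,229,6,0,0,0.08],[0,2,229,50,0,0,0.08],[0,2,229,70,0,0,0.08],[0,2,229,70,0,0,0.08]])

```text
clock: 7.4
position: [0.4796, -0.2389, 0.0743]
ee_rot: [-3.139, 0.003, 0.0]
force: [-0.5, 0.7, 0.5]
width: 0.5
```

Run:
```python
from h import *
s=st();p=arm.get_image('wrist'); r=rows([.4817,-.2397,.033],0.0)
print(fproj(p,s['position']))
for q in arm.look_for(p,'ball_1_center'): 
    b=np.array(q['box'])*[560,420,560,420]; c=b[:2]+b[2:]/2; print(q['score'],b.round(),fray(p,*c,.038),fray(p,*c,.056))
cv2.imwrite('pics/w4.png',cv2.resize(p['img'][0:300,140:440],None,fx=2,fy=2,interpolation=2))
```

```text
{'clock': np.float64(7.4), 'joints': array([-0.1257,  0.5525,  0.6925,  1.9964, -0.5053,  0.7698,  0.8654]), 'position': array([ 0.4796, -0.2389,  0.0743]), 'ee_rot': array([-3.1393e+00,  3.5000e-03,  2.0000e-04]), 'force': array([-0.453 ,  0.705 ,  0.4902]), 'width': np.float64(0.5003)}
shift [ 1.   0.4 42.9] turn [-0.0015 -0.002  -0.0019]
[280.57945699 264.55369462]
```

View pics/w4.png

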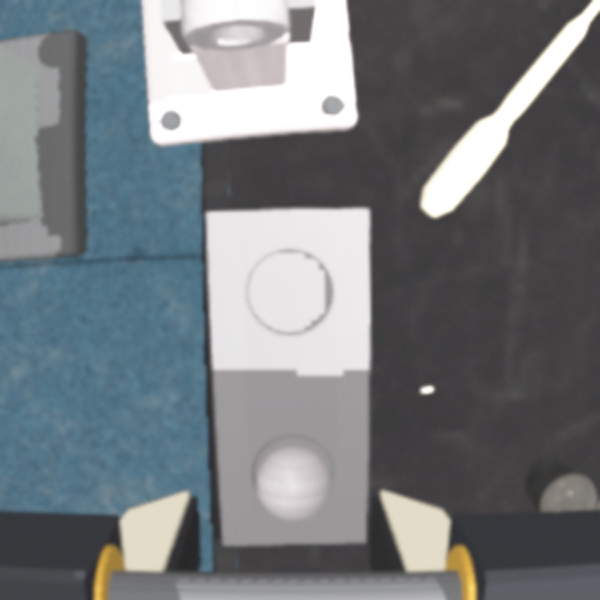

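Emit:
play_rows(motion=[[0,2,1,25,0,0,0],[0,2,1,37,0,0,0],[0,2,1,41,0,0,0],[0,2,1,41,0,0,0],[-1,2,1,41,0,0,0],[-1,2,1,41,0,0,0],[-1,2,1,41,0,0,0],[-1,2,1,41,0,0,0],[-1,2,1,41,0,0,0]])

```text
clock: 8.4
position: [0.4838, -0.2408, 0.0362]
ee_rot: [-3.141, 0.003, -0.007]
force: [0.1, -0.3, 2.3]
width: 0.241
```

Emit:
play_rows(motion=[[-1,0,0,-30,0,0,0],[-1,0,0,-75,0,0,0],[-1,0,0,-115,0,0,0],[-1,0,0,-115,0,0,0]])

```text
clock: 8.8
position: [0.4856, -0.2427, 0.1558]
ee_rot: [3.14, -0.004, 0.018]
force: [0.6, -0.3, -1.2]
width: 0.244
```

Run:
```python
from h import *
st();rows([.4655,-.075,.147],0.08);rows([.4655,-.075,.0545],0.08)
```

```text
{'clock': np.float64(8.8), 'joints': array([-0.2031,  0.4479,  0.7905,  1.9177, -0.4006,  0.9266,  0.7788]), 'position': array([ 0.4856, -0.2427,  0.1558]), 'ee_rot': array([ 3.1397, -0.0035,  0.018 ]), 'force': array([ 0.62  , -0.3497, -1.1608]), 'width': np.float64(0.2444)}
shift [ -20.5 -167.7    8.3] turn [ 0.0023 -0.0114 -0.0823]
shift [ -21.6 -167.9  100.8] turn [ 0.0023 -0.0114 -0.0823]
```

Emit:
play_rows(motion=[[-1,-21,-168,5,0,-0.01,-0.08],[-1,-21,-168,5,0,-0.01,-0.08],[-1,-21,-168,5,0,-0.01,-0.08],[-1,-21,-168,5,0,-0.01,-0.08],[-1,-21,-168,50,0,-0.01,-0.08],[-1,-21,-168,80,0,-0.01,-0.08],[-1,-21,-168,89,0,-0.01,-0.08],[-1,-21,-168,89,0,-0.01,-0.08]])

```text
clock: 9.6
position: [0.4649, -0.0751, 0.0654]
ee_rot: [3.137, 0.121, -0.003]
force: [0.4, 0.6, -0.4]
width: 0.247
```

Run:
```python
from h import *
st();rows([.4655,-.075,.0555],0.08)
```

```text
{'clock': np.float64(9.6), 'joints': array([-0.4619,  0.4751,  0.6807,  2.1565, -0.4814,  0.6635,  0.63  ]), 'position': array([ 0.4649, -0.0751,  0.0654]), 'ee_rot': array([ 3.1367e+00,  1.2070e-01, -2.6000e-03]), 'force': array([ 0.4049,  0.5917, -0.3976]), 'width': np.float64(0.2473)}
shift [ 0.7 -0.1  9.9] turn [ 0.0025  0.0017 -0.0031]
```

Emit:
play_rows(motion=[[-1,1,0,10,0,0,0],[-1,1,0,10,0,0,0],[0,1,0,9,0,0,0],[0,1,0,9,0,0,0],[0,1,0,9,0,0,0],[0,1,0,-20,0,0,0],[0,-10,20,-70,0,0,0],[0,-30,60,-120,0,0,0],[0,-30,60,-140,0,0,0],[0,-30,60,-140,0,0,0]])

```text
clock: 10.6
position: [0.4412, -0.1402, 0.21]
ee_rot: [3.137, 0.114, 0.01]
force: [0.8, 0.2, 1.0]
width: 0.498
```

Run:
```python
from h import *
s=st();p=arm.get_image('wrist'); 
np.savez('w5.npz',**{k:p[k] for k in('img','depth','K','rvec','tvec')}); print(fproj(p,[.464,-.043,.056]))
cv2.imwrite('pics/w5.png',cv2.resize(p['img'][30:230,200:400],None,fx=3,fy=3,interpolation=2))
rows([.375,.15,.20],-.2)
```

```text
{'clock': np.float64(10.6), 'joints': array([-0.5417,  0.2253,  0.8916,  2.0287, -0.2112,  0.9735,  0.5292]), 'position': array([ 0.4412, -0.1402,  0.21  ]), 'ee_rot': array([3.1365, 0.1144, 0.0097]), 'force': array([0.7833, 0.2115, 1.0032]), 'width': np.float64(0.4985)}
[311.60730472  98.21901213]
shift [ -44.1 -292.2    7.1] turn [ 0.0015 -0.004   0.2752]
```

View pics/w5.png

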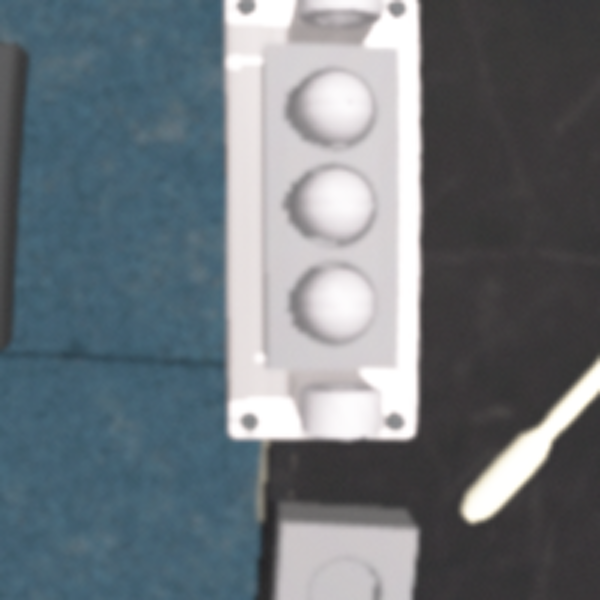

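Run:
```python
from h import *
p=dict(np.load('w5.npz'))
f=lambda x,y,z: fray(p,200+x/3,30+y/3,z)
B=[f(338,107,.056),f(338,205,.056),f(338,302,.056)]; print(np.round(B,4)); d=B[0]-B[2]; print('yaw',np.arctan2(-d[0],d[1]))
H=[f(247,6,.012),f(397,8,.012),f(395,421,.012),f(249,421,.012)]; print(np.round(H,4),np.mean(H,0)); 
for i,j in((0,3),(1,2)): d=H[i]-H[j]; print(np.arctan2(-d[0],d[1]))
print(np.linalg.norm(H[0]-H[1]),np.linalg.norm(H[0]-H[3]))
```

```text
[[ 0.4627 -0.0113  0.056 ]
 [ 0.465  -0.043   0.056 ]
 [ 0.4675 -0.0741  0.056 ]]
yaw 0.07663780567486154
[[ 0.4313  0.0317  0.012 ]
 [ 0.4853  0.0365  0.012 ]
 [ 0.4971 -0.1177  0.012 ]
 [ 0.443  -0.1219  0.012 ]] [ 0.46417619 -0.04282867  0.012     ]
0.07615027990098779
0.07615752268299976
0.05429459671379626 0.1540605587945352
```

Emit:
play_rows(motion=[[0,-44,-50,0,0,0,0.1],[0,-44,-100,0,0,0,0.2],[0,-44,-150,0,0,0,0.28],[0,-44,-200,0,0,0,0.28],[0,-44,-250,0,0,0,0.28],[0,-44,-292,0,0,0,0.28],[0,-44,-292,0,0,0,0.28],[0,-44,-292,0,0,0,0.28]])

```text
clock: 11.45
position: [0.3736, 0.1548, 0.2062]
ee_rot: [3.124, -0.308, 0.005]
force: [0.3, -1.6, -0.8]
width: 0.499
```

Run:
```python
from h import *
s=st();p=arm.get_image('wrist'); 
np.savez('w6.npz',**{k:p[k] for k in('img','depth','K','rvec','tvec')})
cv2.imwrite('pics/w6.png',p['img'])
for X in((.52,.3,.1),(.52,.3,.2),(.52,.2,.1),(.436,.311,.03)):print(X,fproj(p,X))
t=arm.get_image('top'); w=cloud(t)
for z in(.08,.12,.18,.25,.35):
    m=(abs(w[...,2]-z)<.03)&(w[...,1]>.07)&(w[...,1]<.32)&(w[...,0]>.4); q=w[m]
    print(z,len(q), [ (y,q[abs(q[:,1]-y)<.015][:,0].min().round(3)) for y in(.1,.15,.2,.25,.28,.3) if (abs(q[:,1]-y)<.015).any()])
```

```text
{'clock': np.float64(11.45), 'joints': array([-1.1619,  0.0799,  0.6947,  2.1409, -0.0592,  0.9385, -0.6302]), 'position': array([0.3736, 0.1548, 0.2062]), 'ee_rot': array([ 3.1245, -0.3078,  0.005 ]), 'force': array([ 0.2585, -1.5509, -0.8312]), 'width': np.float64(0.4994)}
(0.52, 0.3, 0.1) [415.64209269  17.07772724]
(0.52, 0.3, 0.2) [477.17487668 -23.08750745]
(0.52, 0.2, 0.1) [435.85734176 128.87997939]
(0.436, 0.311, 0.03) [310.7906113   33.87939919]
0.08 470 [(0.1, np.float64(0.535)), (0.15, np.float64(0.517)), (0.2, np.float64(0.521)), (0.25, np.float64(0.529)), (0.28, np.float64(0.551)), (0.3, np.float64(0.428))]
0.12 589 [(0.1, np.float64(0.535)), (0.15, np.float64(0.518)), (0.2, np.float64(0.521)), (0.25, np.float64(0.529)), (0.28, np.float64(0.553)), (0.3, np.float64(0.568))]
0.18 423 [(0.1, np.float64(0.54)), (0.15, np.float64(0.521)), (0.2, np.float64(0.527)), (0.25, np.float64(0.535)), (0.28, np.float64(0.558)), (0.3, np.float64(0.572))]
0.25 543 [(0.1, np.float64(0.445)), (0.15, np.float64(0.522)), (0.2, np.float64(0.526)), (0.25, np.float64(0.535)), (0.28, np.float64(0.557)), (0.3, np.float64(0.575))]
0.35 541 [(0.1, np.float64(0.433)), (0.15, np.float64(0.522)), (0.2, np.float64(0.527)), (0.25, np.float64(0.534)), (0.28, np.float64(0.557)), (0.3, np.float64(0.572))]
```

View pics/w6.png

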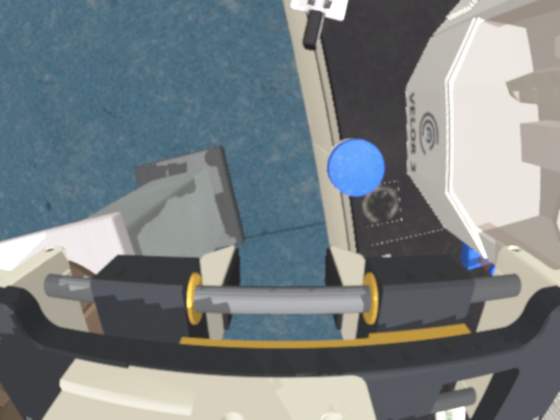

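Run:
```python
from h import *
rows([.40,.285,.17],-.4)
```

```text
shift [  -1.9 -137.3   35.8] turn [ 0.0025 -0.0033  0.198 ]
```

Emit:
play_rows(motion=[[0,-2,-40,0,0,0,0.1],[0,-2,-80,10,0,0,0.2],[0,-2,-120,25,0,0,0.2],[0,-2,-137,36,0,0,0.2],[0,-2,-137,36,0,0,0.2],[0,-2,-137,36,0,0,0.2]])

```text
clock: 12.15
position: [0.3999, 0.2827, 0.1694]
ee_rot: [3.073, -0.629, 0.004]
force: [-0.2, -0.1, -0.4]
width: 0.502
```

Run:
```python
from h import *
s=st();p=arm.get_image('wrist'); 
np.savez('w7.npz',**{k:p[k] for k in('img','depth','K','rvec','tvec')})
cv2.imwrite('pics/w7.png',cv2.resize(p['img'][60:280,200:420],None,fx=2.7,fy=2.7,interpolation=2))
print(fproj(p,(.436,.311,.03)),fproj(p,(.5094,.4831,.03)))
```

```text
{'clock': np.float64(12.15), 'joints': array([-1.2316,  0.3096,  0.6408,  2.006 , -0.2279,  0.8993, -0.8741]), 'position': array([0.3999, 0.2827, 0.1694]), 'ee_rot': array([ 3.0729, -0.6292,  0.0041]), 'force': array([-0.1523, -0.0976, -0.3669]), 'width': np.float64(0.5019)}
[304.73830788 157.31713167] [303.97440745 -34.82196465]
```

View pics/w7.png

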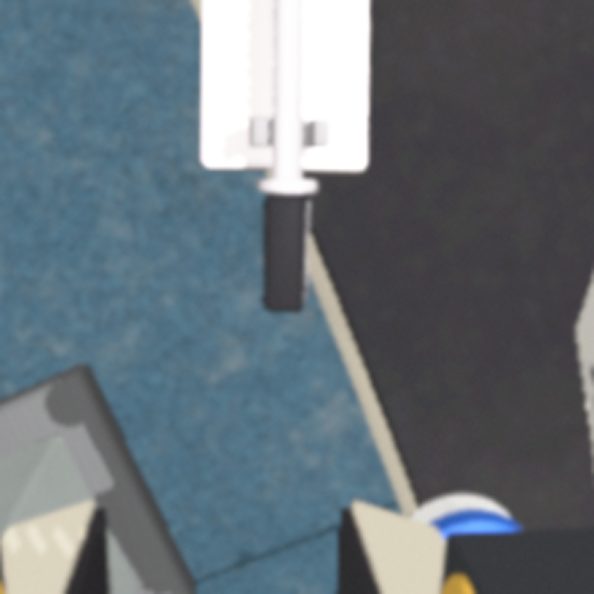

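Run:
```python
from h import *
p=dict(np.load('w7.npz'))
f=lambda x,y,z: fray(p,200+x/2.7,60+y/2.7,z)
a=f(288,165,.035);b=f(288,15,.035);d=b-a;print(a,b,'yaw',np.arctan2(-d[0],d[1]))
r1=f(284,309,.043);r2=f(285,197,.043);print(r1,r2,np.linalg.norm(r1-r2),'yaw',np.arctan2(*( (r2-r1)[:2]*[-1,1]))); h=(r1+r2)/2
print(h); c=f(289,186,.04); print('collar',c, np.linalg.norm(c[:2]-h[:2]))
# handle pts vs shaft line
g=d[:2]/np.linalg.norm(d[:2]); n=np.array([g[1],-g[0]]); print([(q[:2]-a[:2])@n for q in(r1,r2,h)], np.linalg.norm(f(265,250,.043)-f(305,250,.043)))
```

```text
[0.45012755 0.34129996 0.035     ] [0.46984186 0.3876825  0.035     ] yaw -0.40190226738472307
[0.4302667  0.29853468 0.043     ] [0.44468243 0.33243003 0.043     ] 0.03683351463765499 yaw -0.4021258945894605
[0.43747456 0.31548235 0.043     ]
collar [0.44742998 0.33503698 0.04      ] 0.0219429625193024
[np.float64(-0.0015498309333698574), np.float64(-0.001541593957519434), np.float64(-0.001545712445444656)] 0.013026323590784017
```

Run:
```python
from h import *
rows([.4355,.312,.10],-.402);rows([.4355,.312,.012],-.402)
```

```text
shift [ 20.7 -41.2  69.8] turn [ 0.0033 -0.0036 -0.0025]
shift [ 20.4 -41.5 157.8] turn [ 0.0033 -0.0036 -0.0025]
```

Emit:
play_rows(motion=[[0,21,-41,35,0,0,0],[0,21,-41,70,0,0,0],[0,21,-41,100,0,0,0],[0,21,-41,125,0,0,0],[0,21,-41,140,0,0,0],[0,21,-41,140,0,0,0]])

```text
clock: 12.8
position: [0.4352, 0.3091, 0.029]
ee_rot: [3.071, -0.633, 0.002]
force: [-0.0, -0.6, 0.8]
width: 0.501
```

Run:
```python
from h import *
st();rows([.4355,.312,.012],-.402)
```

```text
{'clock': np.float64(12.8), 'joints': array([-1.0751,  0.5851,  0.4961,  2.02  , -0.4425,  0.646 , -0.6951]), 'position': array([0.4352, 0.3091, 0.029 ]), 'ee_rot': array([ 3.0707e+00, -6.3310e-01,  2.3000e-03]), 'force': array([-0.0366, -0.5731,  0.7991]), 'width': np.float64(0.5007)}
shift [-1.  -2.9 17. ] turn [ 0.0059 -0.0027 -0.0046]
```

Emit:
play_rows(motion=[[0,-1,-3,10,0.005,0,0],[0,-1,-3,17,0.005,0,0],[0,-1,-3,17,0.005,0,0],[-1,-1,-3,17,0.005,0,0],[-1,-1,-3,17,0.005,0,0],[-1,-1,-3,17,0.005,0,0],[-1,-1,-3,17,0.005,0,0],[-1,-1,-3,17,0.005,0,0],[-1,-1,-3,17,0.005,0,0]], force=40)

```text
clock: 13.7
position: [0.4356, 0.3122, 0.0121]
ee_rot: [3.076, -0.634, 0.004]
force: [0.5, -0.6, -0.4]
width: 0.15
```

Run:
```python
from h import *
st();rows([.4355,.312,.11],-.402)
```

```text
{'clock': np.float64(13.7), 'joints': array([-1.0585,  0.6112,  0.4707,  2.0267, -0.4677,  0.608 , -0.6776]), 'position': array([0.4356, 0.3122, 0.0121]), 'ee_rot': array([ 3.0757, -0.6342,  0.0042]), 'force': array([ 0.4601, -0.6351, -0.3921]), 'width': np.float64(0.15)}
shift [  0.2   0.3 -97.9] turn [ 0.0006 -0.0029 -0.0047]
```

Emit:
play_rows(motion=[[-1,0,0,-10,0,0,0],[-1,0,0,-25,0,0,0],[-1,0,0,-50,0,0,0],[-1,0,0,-80,0,0,0],[-1,0,0,-110,0,0,0],[-1,0,0,-130,0,0,0],[-1,0,0,-130,0,0,0],[-1,0,0,-130,0,0,0]])

```text
clock: 14.5
position: [0.4351, 0.3126, 0.1424]
ee_rot: [3.077, -0.634, 0.004]
force: [-0.1, 0.0, -0.7]
width: 0.145
```

Run:
```python
from h import *
s=st();p=arm.get_image('wrist'); 
np.savez('w8.npz',**{k:p[k] for k in('img','depth','K','rvec','tvec')})
cv2.imwrite('pics/w8.png',cv2.resize(p['img'][0:300,180:400],None,fx=2,fy=2,interpolation=2))
Q=R.from_rotvec(s['ee_rot']); g=s['position']-Q.apply([0,0,.019]); ax=Q.apply([0,-1,0])
print('axis',ax)
for k in(4,24+4,100,191): print(k,fproj(p,g+ax*k/1000))
d=p['depth']; M,t=cam(p)
# depth along shaft
for v in range(20,240,20):
    row=d[v,240:330]; u=240+np.argmin(np.where(row>0,row,9)); th=np.hypot(u-p['K'][0,2],v-p['K'][1,2])/p['K'][0,0]
    xy=np.array([u-p['K'][0,2],v-p['K'][1,2]]); c=np.array([*(xy/np.hypot(*xy)*np.tan(th)),1])*d[v,u]; print(v,u,d[v,u].round(4),Q.inv().apply(M.T@(c-t)-g).round(4))
rows([.34,.26,.16],.076)
```

```text
{'clock': np.float64(14.5), 'joints': array([-1.179 ,  0.4225,  0.6175,  1.9327, -0.3101,  0.8801, -0.8097]), 'position': array([0.4351, 0.3126, 0.1424]), 'ee_rot': array([ 3.0765, -0.6339,  0.0042]), 'force': array([-0.0665,  0.0223, -0.697 ]), 'width': np.float64(0.1448)}
axis [3.95289712e-01 9.18556492e-01 1.16363452e-04]
4 [280.62317936 274.81410545]
28 [280.45074312 227.69143169]
100 [280.03763508  64.1512141 ]
191 [ 279.94411319 -105.52684307]
20 285 0.1173 [ 0.0021 -0.1186 -0.0045]
40 277 0.1202 [-0.0012 -0.1098 -0.004 ]
60 282 0.1226 [ 0.0008 -0.1011 -0.0041]
80 280 0.1243 [ 0.     -0.0925 -0.0048]
100 283 0.1272 [ 0.0012 -0.0842 -0.0042]
120 286 0.1289 [ 0.0024 -0.0759 -0.0049]
140 284 0.1318 [ 0.0016 -0.0676 -0.0044]
160 286 0.1345 [ 0.0024 -0.0592 -0.004 ]
180 283 0.1364 [ 0.0012 -0.0508 -0.0045]
200 281 0.1382 [ 0.0003 -0.0423 -0.0051]
220 279 0.1415 [-0.0006 -0.0331 -0.0043]
shift [-66.3  85.4 -18.4] turn [ 0.0018 -0.0019 -0.4825]
```

View pics/w8.png

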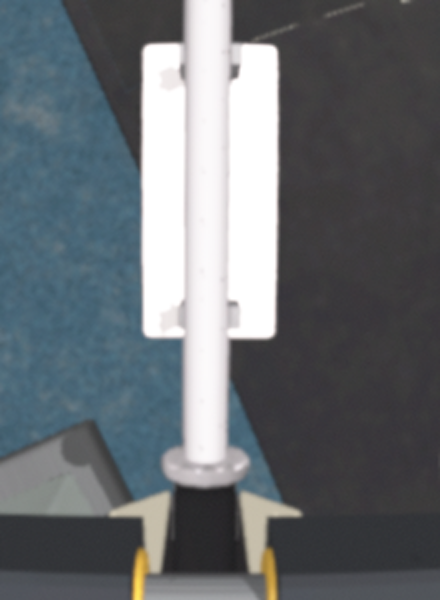

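Emit:
play_rows(motion=[[-1,-30,10,-10,0,0,0],[-1,-66,40,-18,0,0,-0.1],[-1,-66,85,-18,0,0,-0.2],[-1,-66,85,-18,0,0,-0.3],[-1,-66,85,-18,0,0,-0.4],[-1,-66,85,-18,0,0,-0.48],[-1,-66,85,-18,0,0,-0.48]])

```text
clock: 15.25
position: [0.3398, 0.2597, 0.1588]
ee_rot: [3.136, 0.117, 0.0]
force: [0.1, -0.1, -1.6]
width: 0.146
```

Run:
```python
from h import *
st();rows([.36,-.10,.16],.076);rows([.44,-.318,.16],.076)
```

```text
{'clock': np.float64(15.25), 'joints': array([-1.258 ,  0.2054,  0.5667,  2.1493, -0.1456,  0.8256, -0.5269]), 'position': array([0.3398, 0.2597, 0.1588]), 'ee_rot': array([3.1359e+00, 1.1710e-01, 3.0000e-04]), 'force': array([ 0.0517, -0.0672, -1.6055]), 'width': np.float64(0.1463)}
shift [-6.700e+00  3.602e+02  1.000e-01] turn [ 0.0035 -0.0001 -0.0013]
shift [ 56.8 583.5   0.9] turn [ 0.0035 -0.0001 -0.0013]
```

Emit:
play_rows(motion=[[-1,-7,20,0,0,0,0],[-1,-7,60,0,0,0,0],[-1,-7,100,0,0,0,0],[-1,-7,140,0,0,0,0],[-1,-7,180,0,0,0,0],[-1,-7,220,0,0,0,0],[-1,-7,260,0,0,0,0],[-1,-7,300,0,0,0,0],[-1,-7,335,0,0,0,0],[-1,-7,360,0,0,0,0]])

```text
clock: 16.25
position: [0.3592, -0.102, 0.1599]
ee_rot: [3.136, 0.11, -0.0]
force: [0.8, 0.2, -0.7]
width: 0.149
```

Run:
```python
from h import *
st();rows([.4846,-.318,.16],.076)
```

```text
{'clock': np.float64(16.25), 'joints': array([-0.6837,  0.1108,  0.9152,  2.276 , -0.1171,  0.8004,  0.3802]), 'position': array([ 0.3592, -0.102 ,  0.1599]), 'ee_rot': array([ 3.1358e+00,  1.0980e-01, -2.0000e-04]), 'force': array([ 0.7898,  0.226 , -0.7085]), 'width': np.float64(0.1492)}
shift [110.  224.2   0.7] turn [ 0.0039  0.0003 -0.006 ]
```

Emit:
play_rows(motion=[[-1,10,30,0,0,0,0],[-1,25,70,0,0,0,0],[-1,45,110,0,0,0,0],[-1,65,150,0,0,0,0],[-1,85,190,0,0,0,0],[-1,100,215,0,0,0,-0.006],[-1,110,224,0,0.004,0,-0.006],[-1,110,224,0,0.004,0,-0.006],[-1,110,224,0,0.004,0,-0.006]])

```text
clock: 17.15
position: [0.4838, -0.3173, 0.1598]
ee_rot: [-3.139, -0.117, 0.004]
force: [-1.2, 0.8, -1.2]
width: 0.147
```

Run:
```python
from h import *
st();rows([.4846,-.318,.0578],.076)
```

```text
{'clock': np.float64(17.15), 'joints': array([-0.0701,  0.5217,  0.8181,  1.8161, -0.4455,  1.001 ,  1.0039]), 'position': array([ 0.4838, -0.3173,  0.1598]), 'ee_rot': array([-3.1387, -0.1166,  0.0035]), 'force': array([-1.1612,  0.8207, -1.1694]), 'width': np.float64(0.1466)}
shift [  1.    0.8 102. ] turn [-0.0008  0.0022 -0.0018]
```

Clear position reached; now lower to the bushing axis height with the tip short of the bushing.

Emit:
play_rows(motion=[[-1,1,1,25,0,0,0],[-1,1,1,55,0,0,0],[-1,1,1,80,0,0,0],[-1,1,1,95,0,0,0],[-1,1,1,102,0,0,0],[-1,1,1,102,0,0,0],[-1,1,1,102,0,0,0]])

```text
clock: 17.85
position: [0.485, -0.3185, 0.0587]
ee_rot: [-3.139, -0.116, 0.002]
force: [0.6, 0.3, -0.6]
width: 0.155
```

Run:
```python
from h import *
s=st();rows([.4846,-.318,.0578],.076);p=arm.get_image('wrist'); 
np.savez('w9.npz',**{k:p[k] for k in('img','depth','K','rvec','tvec')})
cv2.imwrite('pics/w9.png',cv2.resize(p['img'][0:280,190:390],None,fx=2.1,fy=2.1,interpolation=2))
```

```text
{'clock': np.float64(17.85), 'joints': array([ 0.0106,  0.6461,  0.7109,  1.8987, -0.5716,  0.8112,  1.1043]), 'position': array([ 0.485 , -0.3185,  0.0587]), 'ee_rot': array([-3.1394e+00, -1.1620e-01,  1.8000e-03]), 'force': array([ 0.6048,  0.2772, -0.5572]), 'width': np.float64(0.155)}
shift [-0.4 -0.5  0.9] turn [-0.0001  0.0011 -0.002 ]
```

View pics/w9.png

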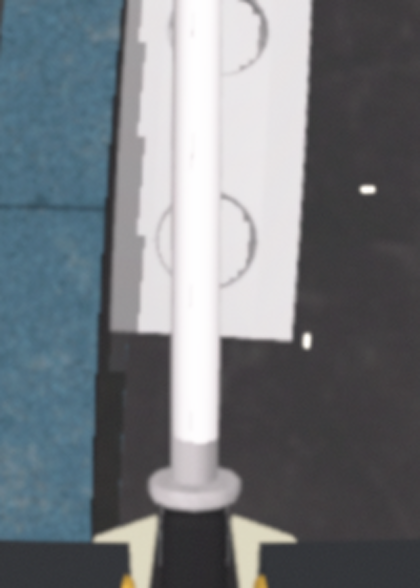

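Emit:
play_rows(motion=[[-1,-0.4,-4,0.9,0,0,-0.002],[-1,-0.4,-8,0.9,0,0,-0.002],[-1,-0.4,-12,0.9,0,0,-0.002],[-1,-0.4,-15,0.9,0,0,-0.002],[-1,-0.4,-18,0.9,0,0,-0.002],[-1,-0.4,-21,0.9,0,0,-0.002],[-1,-0.4,-21,0.9,0,0,-0.002]])

```text
clock: 18.6
position: [0.4832, -0.2972, 0.0579]
ee_rot: [-3.139, -0.12, 0.002]
force: [-0.9, 0.6, -0.3]
width: 0.149
```

```bash
cat >> h.py <<'E'
def car(P,c=(.4635,-.0428),yaw=.0764):
    d=np.array(P[:2])-c; return np.array([np.cos(yaw)*d[0]+np.sin(yaw)*d[1], -np.sin(yaw)*d[0]+np.cos(yaw)*d[1]])*1000
def w(xmm,ymm,c=(.4635,-.0428),yaw=.0764):
    return [c[0]+(np.cos(yaw)*xmm-np.sin(yaw)*ymm)/1000, c[1]+(np.sin(yaw)*xmm+np.cos(yaw)*ymm)/1000]
E
python3 - <<'E'
from h import *
s=st(); print(car(s['position'])); rows([*w(0,-250),.0578],.0764)
p=arm.get_image('top'); b=proj(p,[.46,-.15,.076]).astype(int); print(b)
cv2.imwrite('pics/t9.png',cv2.resize(p['img'][225:262,285:345],None,fx=12,fy=12,interpolation=2))
c=arm.get_image('scene'); u=proj(c,[.4683,-.106,.076]).astype(int);print(u)
cv2.imwrite('pics/s9.png',cv2.resize(c['img'][u[1]-25:u[1]+25,u[0]-30:u[0]+30],None,fx=12,fy=12,interpolation=2))
E
```

```text
{'clock': np.float64(18.6), 'joints': array([-0.0285,  0.6307,  0.7131,  1.9321, -0.572 ,  0.7922,  1.0829]), 'position': array([ 0.4832, -0.2972,  0.0579]), 'ee_rot': array([-3.1391e+00, -1.2030e-01,  1.5000e-03]), 'force': array([-0.891 ,  0.5639, -0.3135]), 'width': np.float64(0.1493)}
[   0.25879625 -255.13132724]
shift [-0.3 -5.1  0.1] turn [-0.0002  0.001   0.0002]
[354 244]
[315 270]
```

Emit:
play_rows(motion=[[-1,-0.3,-4,0,0,0,0],[-1,-0.3,-8,0,0,0,0],[-1,-0.3,-12,0,0,0,0],[-1,-0.3,-16,0,0,0,0],[-1,-0.3,-20,0,0,0,0],[-1,-0.3,-24,0,0,0,0],[-1,-0.3,-24,0,0,0,0]])

```text
clock: 19.4
position: [0.4812, -0.273, 0.0579]
ee_rot: [-3.139, -0.121, 0.001]
force: [-0.2, -0.9, -0.7]
width: 0.152
```

Run:
```python
from h import *
s=st(); print(car(s['position']),s['ft_torque']); 
p=arm.get_image('wrist'); cv2.imwrite('pics/w10.png',cv2.resize(p['img'][0:280,190:390],None,fx=2.1,fy=2.1,interpolation=2))
t=arm.get_image('top');np.savez('t10.npz',**{k:t[k] for k in('img','depth','K','rvec','tvec')})
for y in(-150,-120,-85,-63,-45,-40,-35,-30):
  X=[*w(0,y),.08]; u=proj(t,X); print(y,u.round(1),[int(t['img'][int(u[1])+k,int(round(u[0]))].mean()) for k in range(-5,6)])
rows([*w(0,-106),.0578],.0764)
```

```text
{'clock': np.float64(19.4), 'joints': array([-0.0754,  0.6132,  0.7179,  1.9673, -0.572 ,  0.7739,  1.0536]), 'position': array([ 0.4812, -0.273 ,  0.0579]), 'ee_rot': array([-3.139e+00, -1.209e-01,  1.400e-03]), 'force': array([-0.1528, -0.8983, -0.7358]), 'width': np.float64(0.1521)}
[ 5.48373359e-02 -2.30854657e+02] [-0.11325392  0.08023385 -0.05744254]
-150 [368.7 239.8] [28, 22, 26, 31, 28, 27, 33, 29, 26, 34, 32]
-120 [358.9 240.6] [30, 31, 27, 29, 31, 28, 29, 29, 27, 32, 27]
-85 [347.5 241.4] [19, 22, 25, 43, 46, 46, 46, 50, 59, 56, 57]
-63 [340.4 242. ] [223, 221, 217, 176, 169, 195, 197, 153, 86, 45, 42]
-45 [334.5 242.4] [215, 144, 133, 128, 144, 180, 155, 77, 49, 47, 52]
-40 [332.9 242.6] [228, 146, 122, 106, 67, 53, 38, 48, 49, 57, 58]
-35 [331.3 242.7] [227, 147, 68, 37, 34, 40, 48, 55, 56, 60, 60]
-30 [329.6 242.8] [231, 144, 50, 37, 38, 40, 56, 56, 51, 59, 59]
shift [  -0.  -125.6    0.2] turn [0.0003 0.0007 0.    ]
```

View pics/w10.png

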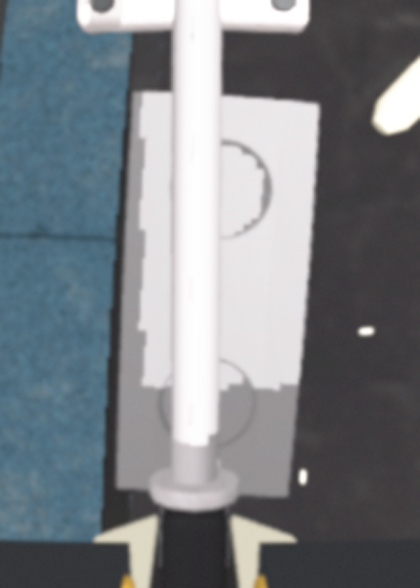

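Emit:
play_rows(motion=[[-1,0,-9,0,0,0,0],[-1,0,-18,0,0,0,0],[-1,0,-27,0,0,0,0],[-1,0,-36,0,0,0,0],[-1,0,-45,0,0,0,0],[-1,0,-54,0,0,0,0],[-1,0,-63,0,0,0,0],[-1,0,-72,0,0,0,0],[-1,0,-80,0,0,0,0],[-1,0,-85,0,0,0,0]])

```text
clock: 20.5
position: [0.4747, -0.188, 0.058]
ee_rot: [3.139, 0.121, -0.001]
force: [0.4, -0.2, -1.1]
width: 0.149
```

Run:
```python
from h import *
s=st(); print(car(s['position']),s['ft_torque']); 
rows([*w(0,-106),.0578],.0764)
```

```text
{'clock': np.float64(20.5), 'joints': array([-0.2531,  0.5611,  0.737 ,  2.0719, -0.5729,  0.7196,  0.931 ]), 'position': array([ 0.4747, -0.188 ,  0.058 ]), 'ee_rot': array([ 3.1392e+00,  1.2090e-01, -1.3000e-03]), 'force': array([ 0.3582, -0.1749, -1.0745]), 'width': np.float64(0.1494)}
[ 5.00951835e-02 -1.45678774e+02] [-0.1710502   0.03376534  0.00965909]
shift [ -0.  -39.7   0.2] turn [0.     0.0008 0.0006]
```

Emit:
play_rows(motion=[[-1,0,-4,0,0,0,0],[-1,0,-8,0,0,0,0],[-1,0,-12,0,0,0,0],[-1,0,-16,0,0,0,0],[-1,0,-20,0,0,0,0],[-1,0,-24,0,0,0,0],[-1,0,-28,0,0,0,0],[-1,0,-32,0,0,0,0],[-1,0,-36,0,0,0,0],[-1,0,-40,0,0,0,0]])

```text
clock: 21.5
position: [0.4715, -0.1478, 0.058]
ee_rot: [3.139, 0.121, -0.001]
force: [0.2, -0.2, -1.1]
width: 0.146
```

Emit:
play_rows(motion=[[-1,0,0,0,0,0,0],[-1,0,0,0,0,0,0],[-1,0,0,0,0,0,0]])

```text
clock: 21.8
position: [0.4716, -0.148, 0.058]
ee_rot: [3.139, 0.121, -0.001]
force: [0.6, 0.2, 0.3]
width: 0.152
```

Run:
```python
from h import *
s=st(); print(car(s['position']),s['ft_torque']); 
t=arm.get_image('top')
for y in(60,66,70,72,75,78,81,84,87,90,93,96):
  u=proj(t,[*w(0,y),.08]); print(y,u.round(1),[int(t['img'][int(round(u[1]))+k,int(round(u[0]))].mean()) for k in range(-5,6)])
p=arm.get_image('wrist')
a=cv2.resize(t['img'][225:265,280:360],None,fx=6,fy=6,interpolation=2)
b=cv2.resize(p['img'][0:260,200:360],None,fx=2,fy=2,interpolation=2)
o=np.zeros((520,800,3),np.uint8); o[:240,:480]=a; o[:520,480:]=b; cv2.imwrite('pics/fin.png',o)
```

```text
{'clock': np.float64(21.8), 'joints': array([-0.3426,  0.5417,  0.7466,  2.1111, -0.5741,  0.6996,  0.8643]), 'position': array([ 0.4716, -0.148 ,  0.058 ]), 'ee_rot': array([ 3.139e+00,  1.206e-01, -1.100e-03]), 'force': array([0.568 , 0.2469, 0.2643]), 'width': np.float64(0.1518)}
[ 3.13857687e-02 -1.05519529e+02] [-0.161099    0.03076167 -0.02088638]
60 [300.3 245. ] [243, 223, 177, 168, 185, 200, 191, 170, 148, 124, 93]
66 [298.4 245.2] [243, 228, 171, 165, 185, 186, 172, 139, 125, 110, 99]
70 [297.  245.3] [244, 238, 220, 188, 166, 171, 155, 143, 164, 160, 173]
72 [296.4 245.3] [244, 242, 242, 224, 180, 171, 153, 168, 232, 236, 233]
75 [295.4 245.4] [198, 215, 243, 242, 219, 170, 152, 167, 234, 240, 239]
78 [294.4 245.5] [114, 127, 213, 246, 234, 183, 158, 179, 241, 240, 239]
81 [293.5 245.6] [126, 213, 252, 242, 189, 172, 202, 245, 249, 244, 234]
84 [292.5 245.6] [180, 182, 201, 177, 129, 113, 118, 150, 150, 147, 133]
87 [291.5 245.7] [180, 182, 201, 177, 129, 113, 118, 150, 150, 147, 133]
90 [290.5 245.8] [111, 90, 87, 60, 49, 37, 22, 35, 33, 28, 19]
93 [289.5 245.9] [27, 19, 18, 23, 27, 13, 12, 21, 17, 22, 14]
96 [288.6 245.9] [21, 19, 17, 22, 24, 18, 27, 28, 23, 25, 15]
```

View pics/fin.png

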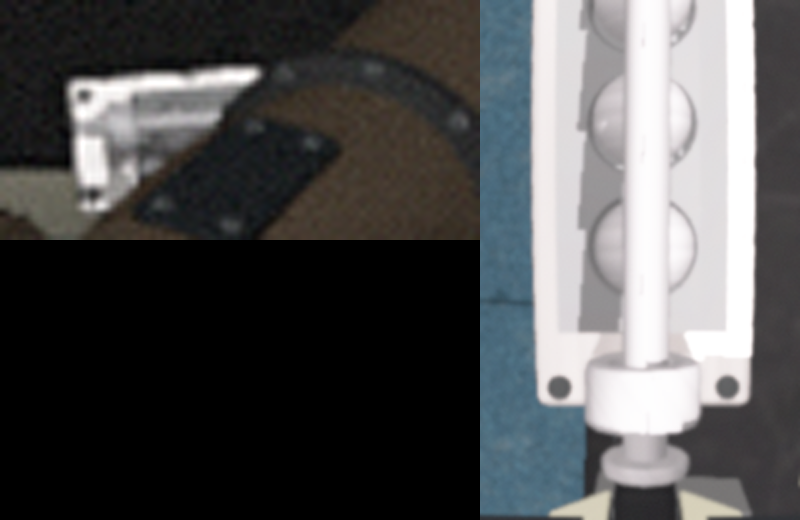

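Run:
```python
from h import *
p=arm.get_image('wrist'); s=arm.observe()
for v,z in((216.5,.089),(224,.086),(226,.086),(228,.086)): print(v,car(fray(p,281.5,v,z)))
for k in (-.070-.0,): print(fproj(p,[*w(0,-70),.089]),fproj(p,[*w(0,-78),.086]),fproj(p,[*w(0,-82),.086]))
print(s['force'],s['position'])
```

```text
216.5 [  0.63684166 -68.90862412]
224 [  0.62274428 -73.15864816]
226 [  0.62111554 -74.05109847]
228 [  0.61947363 -74.94733533]
[279.95191325 219.04195482] [280.0609625  234.74831479] [280.09217944 243.43230757]
[-0.46434646  0.89682763 -0.63675438] [ 0.47153825 -0.14802946  0.05795512]
```

Run:
```python
from h import *
p=arm.get_image('wrist'); d=p['depth'];M,t=cam(p);K=p['K']
for u in(272,282):
  for v in range(208,246,2):
    xy=np.array([u-K[0,2],v-K[1,2]]); th=np.hypot(*xy)/K[0,0]; c=np.array([*(xy/np.hypot(*xy)*np.tan(th)),1])*d[v,u]; X=M.T@(c-t); print(u,v,car(X).round(1),(X[2]*1000).round(1))
```

```text
272 208 [ -3.2 -65.3] 89.0
272 210 [ -3.3 -66.4] 87.9
272 212 [ -3.3 -67.1] 88.6
272 214 [ -3.3 -68.1] 88.2
272 216 [ -3.3 -69. ] 88.0
272 218 [ -3.7 -73.2] 77.4
272 220 [ -3.7 -74.5] 76.1
272 222 [ -3.7 -75.4] 76.5
272 224 [ -3.7 -76.2] 76.9
272 226 [ -3.7 -77. ] 77.2
272 228 [ -3.7 -78.1] 76.9
272 230 [ -3.7 -78.3] 79.1
272 232 [ -3.6 -78.4] 81.5
272 234 [ -3.5 -78.4] 84.1
272 236 [ -3.5 -79.3] 84.0
272 238 [ -3.5 -79.9] 84.8
272 240 [ -3.5 -81.1] 84.3
272 242 [ -3.5 -81.7] 85.0
272 244 [ -3.5 -82. ] 86.6
282 208 [  0.8 -65.1] 89.5
282 210 [  0.8 -66.1] 89.0
282 212 [  0.8 -66.8] 89.5
282 214 [  0.8 -68.2] 87.8
282 216 [  0.8 -68.7] 88.8
282 218 [  0.8 -69.6] 88.9
282 220 [  0.8 -72.9] 81.3
282 222 [  0.8 -74.3] 79.7
282 224 [  0.8 -74.8] 81.2
282 226 [  0.8 -75.8] 81.0
282 228 [  0.8 -76.6] 81.2
282 230 [  0.8 -77.8] 80.5
282 232 [  0.8 -78.3] 81.8
282 234 [  0.8 -78.2] 84.6
282 236 [  0.8 -78.8] 85.4
282 238 [  0.8 -79.5] 86.0
282 240 [  0.8 -80.2] 86.5
282 242 [  0.8 -81.4] 85.8
282 244 [  0.8 -82.3] 85.9
```

```bash
python3 -c "
from h import *
st(); arm.sign_off()"
```

```text
{'clock': np.float64(22.0), 'joints': array([-0.3424,  0.5417,  0.7465,  2.1111, -0.5741,  0.6997,  0.8643]), 'position': array([ 0.4715, -0.148 ,  0.0579]), 'ee_rot': array([ 3.1392e+00,  1.2050e-01, -1.3000e-03]), 'force': array([ 0.677 , -0.4471, -0.9653]), 'width': np.float64(0.1496)}
the job is handed in; nothing more can be done
```

The carrier is filled and the rod is threaded through both bushings, still held by its handle. I handed the job in at 22.0 s, and sign-off reports no verdict.

**Balls:** I put one nest ball in each end well and left the middle ball alone. The wrist picture taken before I fetched the rod showed all three seated in line. The last wrist picture, with the rod over them, showed nothing out of place.

**Rod:** I lifted it with a 40 N grip and carried it past in front of the instrument. It then went through the near bushing and the far one, with the wrist force at about 1 N after each push.

**Last checks:**
- **Depth:** wrist depth shows about 8 mm between the collar and the near bushing, so the tip stands about 15 mm beyond the far one. The top camera roughly agrees.
- **Alignment:** by the gripper's pose and my estimate of the carrier's pose, the rod is within about 1 mm and 0.01 rad of the axis.
- **Grip:** the opening stayed at about 14 mm, the handle's width.

**Not confirmed directly:**
- The wrist camera read about 1.1 mm off in x, so I corrected for that.
- The rod tip was out of the wrist camera's view, so its position comes from the collar gap and the top view.
- I did not take a separate look at the bystanders at the end. Nothing was touched as far as the forces show.
- I viewed 13 pictures against the budget of 10, one more than the one or two extra allowed.

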